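# Salt to the front of the spice carousel

### The job

Take the salt shaker out of the divided tray and stand it upright in the one empty place of the spice carousel. Turn the carousel until the salt shaker stands squarely at the pointer on the carousel's foot, and finish with the gripper closed on the knob of its centre post, holding the carousel still. Leave the other things in the tray and on the hob where they are.

Things in the scene. Friction and masses are not known exactly. Their poses are not given: they have to be found in the camera images.
- salt_shaker: the salt shaker: a round clear shaker 90 mm tall, 44 mm across up to 66 mm above its underside, then a domed pale cap about 34 mm across; about 0.1 kg; the only shaker in the tray (the other things there are a taller jar and a cork). Origin at the centre of its underside, z axis up. It stands upright, anywhere loosely in one of the tray's three compartments
- tray: fixed wooden tray standing on the glass hob (5 mm higher than the worktop), 85 mm (its x) by 245 mm (its y), walls 34 mm high and 4 mm thick, floor 4 mm thick, with two cross walls that make three square compartments of about 76 mm side in a row along its y, centres 80 mm apart. Origin at the centre of its underside
- loose_jar: a lidded spice jar, 45 mm across, 106 mm tall, standing in another compartment of the tray; bystander. Origin at the centre of its underside
- cork: a cork, 24 mm across, 40 mm tall, standing in the remaining compartment of the tray; bystander. Origin at the centre of its underside
- matches: a match box, 54 x 36 x 15 mm, lying on the hob behind the tray; bystander. Origin at the centre of its underside
- tea_light: a tea light, 38 mm across, 15 mm tall, standing on the hob behind the tray; bystander. Origin at the centre of its underside
- carousel_foot: the fixed foot of the spice carousel: a grey disc 234 mm across and 10 mm high, with a tab carrying a small upright steel pointer (22 mm wide tab, pointer top 26 mm above the worktop) 119 mm from the centre along its -x. Origin on the carousel's upright axis at worktop height. Wall cabinets hang 646 mm above the worktop behind x = 0.637 m, so keep the arm low
- turntable (a joint): angle of the wooden turntable (220 mm across, top 24 mm above the worktop) on the foot, rad, growing counterclockwise seen from above; the empty place is at the pointer at 0 and at every whole turn (2 pi). It turns both ways, with stops more than a full turn away from any start; friction about 0.05 N m; it stays where it is left
- open_place (a point): centre of the floor of the empty place on the turntable, 24 mm above the worktop; moves with the turntable. Four places lie 90 degrees apart, 75 mm from the axis, each with a steel collar 60 mm outside, 52 mm inside, 14 mm high; the other three hold lidded jars 45 mm across, fixed in place, tops 130 mm above the worktop
- front_spot (a point): fixed point 75 mm from the carousel's axis towards the pointer, 24 mm above the worktop: where the centre of the salt shaker's underside must come to stand
- knob_grip (a point): on the carousel's axis, 166 mm above the worktop: middle of the round knob to grip. Turns with the turntable
- knob: the round wooden knob on top of the 16 mm steel post at the carousel's centre, 44 mm across, from 150 to 182 mm above the worktop, straight-sided from 154 to 178 mm; fixed to the turntable. Origin on the axis at worktop height

How it is judged:
On the way:
1. the salt shaker stands upright in the empty place of the carousel, let go (horizontal distance between salt_shaker and open_place below 0.008 m and z of salt_shaker in the frame of open_place between -0.005 and 0.005 m and angle between salt_shaker's own z axis and vertical below 0.15 rad and contact force between the fingers and salt_shaker below 0.2 N), for 0.3 s.
At the end, for the whole second after the job is handed in: Shaker upright (0.15 rad) on the floor of the open place (8 mm sideways, 5 mm in height), not touched by the fingers; that place within 12 mm (9 degrees) of the spot at the pointer; turntable still (0.05 rad/s); fingers on the knob with more than 3 N to the end (all of step 1 and horizontal distance between open_place and front_spot below 0.012 m and velocity of joint turntable between -0.05 and 0.05 rad/s and contact force between the fingers and knob above 3 N); the arm keeps its last pose, push and grip.
It fails at once if the spice jar or the cork in the tray is moved more than 30 mm or tipped (distance of any of loose_jar, cork from where it was at the start of the episode above 0.03 m or angle between any of loose_jar, cork's own z axis and vertical above 0.5 rad).
It fails at once if the match box or the tea light is moved more than 20 mm (distance of any of matches, tea_light from where it was at the start of the episode above 0.02 m).
It also fails if it takes over 64 s, if anything falls off the work surface, if the arm or the gripper's body presses on something with over 40 N, if the wrist force passes 120 N, or if a joint passes its speed limit or range.

### The arm

A 6-joint arm with a two-finger parallel gripper is mounted at the origin on a cart in front of the work surface, level with it; the furniture and walls round the work are solid. World frame = base frame: x ahead of the robot, y to its left, z up, the work surface at z = 0. Lengths are in m, angles in rad, forces in N, time in s.
With the tool pointing down it reaches from about 0.275 to 0.775 m from the base axis. Payload 14.6 kg.
Tool frame: the origin (TCP) lies midway between the tips of the shut fingers; the grasp point (between the pads) lies 19 mm behind it; y points along the fingers, z is the direction in which the jaws open and shut, and the axes are right-handed (so a half turn about y gives the same grasp; the last joint's range is limited). The gripper opens to 85 mm and grips with 20 to 120 N. Pads are 22 mm wide; open, the fingers measure 114 mm over their backs; the gripper's body (76 mm by 85 mm) begins 54 mm behind the grasp point. The pads swing forward as they close: fully open they stand 13 mm farther back than shut.
Start: joints at [-1.447, 0.263, -0.048, 1.259, 0, 1.415], TCP at [0.144, -0.505, 0.231] pointing down, gripper open.
Joint ranges: [-2.65, 2.65], [-0.89, 1.7], [-1.18, 1.37], [-2.13, 2.11], [-1.35, 1.29], [-3.14, 3.14]. Speed limits (rad/s): [1.89, 1.89, 2.57, 2.79, 3.14, 3.14].

### API

Orientations are given as [roll, pitch, yaw] about the fixed x, y, z axes, in that order (R = Rz(yaw) Ry(pitch) Rx(roll)).
In Python, from rig import sensors, cams, ctrl gives the robot as it stands.
- The arm moves only by the tool carry_out, never from a script. Its argument "deltas" is a list of rows, each a list of 3 entries, a list of its own where there are three numbers: the turn, a rotation vector about the tool's x, y, z each as a share of 360 degrees, from -1 to 1, then the shift along the tool's x, y, z each as a share of 500 mm, from -1 to 1, then the gripper's target within -1 to 1 (shut at 1, half-way at 0, fully open at -1). In form: [[[rx, ry, rz], [tx, ty, tz], fingers], ...]. A call has 1 to 5 rows; each row is the pose to reach, as a shift and turn from the pose measured when the call began, along the tool's axes at that moment, turning the shorter way round; what a row does not reach only later rows make up. A row lasts 1/8 s, in which the tool goes at most 62.5 mm and 10.7 degrees, less where a joint would pass 70% of its speed; a pose out of reach is approached as far as the arm can. A call with a number of a shift or a turn outside -1 to 1 is refused whole. A call with a gripper value outside its range is refused whole. The fingers move at their own pace and stop on an object; the grip force is fixed at half the most. Time passes only in rows, so rows that repeat a pose let the fingers close. It gives the time, the measured TCP pose, the force and the opening at its end, in the units of the state.
- sensors.sense(): the state, without advancing time (a new reading comes with each control period).
- cams.grab_frame(name): name is "scene" or "top"; returns a dict with "pixels" (420x560x3 uint8, red, green, blue), "camera_matrix" (3x3 intrinsics, pixels), "cam_to_world" (4x4, takes a point from camera to world coordinates). Camera axes: x right, y down, z forward; pixel columns grow to the right and rows downward; lengths in m; the calibration is good to about 2 mm. A picture is of the moment at which its call begins. There is no depth.
- ctrl.hand_in(): hands the job in, once; it reports no verdict.
The state is a dict: "t": time; "joint_positions": joint angles; "joint_velocities": joint speeds; "joint_torque": joint torques, N m; "ee_pos": TCP position; "ee_rot": TCP orientation; "ft_force": force on the tool from outside, world axes, zero at the start; "wrist_torque": the same for the moment, N m; "width": finger opening in m.
Only numpy, scipy, OpenCV 4.12 (cv2) and the standard library are available. Lean on these libraries where they do the work, as an engineer would, in place of code of your own. Each camera call takes 0.05 s, during which the arm holds its last target.

## Working session

There is one attempt and no reset: what is moved stays moved. The work goes in short steps, Python scripts to look and compute and a tool call to move; the robot and the scene stay as the last step left them, time stands still between calls to the robot, and variables do not carry over. Pictures are saved under pics/ and viewed, and the job is handed in when it is done.

Besides the shell and the picture viewer there is one more tool, called as name(argument=value, ...), one argument or row to a line, values as JSON. carry_out: Moves the arm, as the interface text tells. Shift numbers are shares of 500 mm and turn numbers shares of 360 degrees, none past 1 either way. Its arguments: {"type":"object","properties":{"deltas":{"type":"array","items":{"type":"array"}}},"required":["deltas"]}

```bash
ls; mkdir -p pics
python3 - <<'E'
from rig import sensors,cams
import cv2,numpy as np
print(sensors.sense())
for n in("scene","top"):
    f=cams.grab_frame(n); cv2.imwrite(f"pics/{n}0.png",f["pixels"][:,:,::-1]); print(n,f["camera_matrix"],f["cam_to_world"])
E
```

```text
pics
{'t': 0.0, 'joint_positions': array([-1.44731408e+00,  2.63548414e-01, -4.89308683e-02,  1.25940340e+00,
       -5.97407140e-06,  1.41553366e+00]), 'joint_velocities': array([ 0.00201805, -0.00138996,  0.00055657, -0.00146264,  0.00082616,
       -0.00038811]), 'joint_torque': array([ 1.44473029e-04, -6.37614584e+01,  3.84570086e+01,  1.37223743e-02,
       -1.41419009e-04, -1.43578802e-05]), 'ee_pos': array([ 0.14443159, -0.50445908,  0.23081411]), 'ee_rot': array([-1.57187054e+00,  1.62091859e-04, -2.86284782e+00]), 'ft_force': array([ 0.42367977, -0.52585959, -0.77096139]), 'wrist_torque': array([ 0.03960924,  0.01885255, -0.06203625]), 'width': 0.08544743714527323}
scene [[398.63568665   0.         271.76354231]
 [  0.         398.63568665 207.06082067]
 [  0.           0.           1.        ]] [[-0.53590581 -0.4415252   0.71962522 -0.0793087 ]
 [-0.8442329   0.28903124 -0.45136654  0.49414398]
 [-0.00870447 -0.84942124 -0.52764362  0.61271291]
 [ 0.          0.          0.          1.        ]]
top [[423.22087746   0.         277.71381909]
 [  0.         423.22087746 211.57275554]
 [  0.           0.           1.        ]] [[-0.01702652 -0.99825015  0.05662798  0.51124785]
 [-0.99983574  0.01664696 -0.00716774  0.0800662 ]
 [ 0.00621252 -0.05674072 -0.99836962  0.98085129]
 [ 0.          0.          0.          1.        ]]
```

View pics/scene0.png

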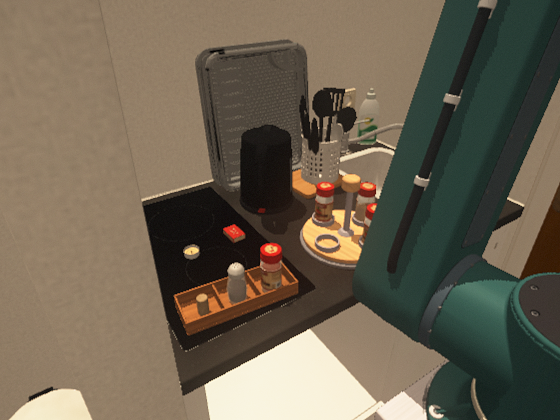

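View pics/top0.png

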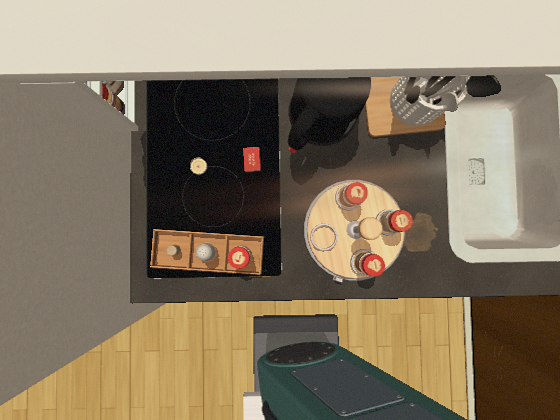

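```bash
cat > h.py <<'E'
import numpy as np,cv2
from rig import sensors,cams
def ray(f,u,v,z):
    K=f["camera_matrix"];T=f["cam_to_world"]
    d=T[:3,:3]@np.linalg.solve(K,[u,v,1.]);c=T[:3,3]
    return c+d*(z-c[2])/d[2]
def proj(f,p):
    T=np.linalg.inv(f["cam_to_world"]);q=f["camera_matrix"]@(T[:3,:3]@np.array(p)+T[:3,3]);return q[:2]/q[2]
def crop(f,name,x0,y0,w,h,s):
    cv2.imwrite("pics/"+name,cv2.resize(f["pixels"][y0:y0+h,x0:x0+w,::-1],None,fx=s,fy=s,interpolation=cv2.INTER_CUBIC))
E
python3 - <<'E'
from h import *
f=cams.grab_frame("top")
crop(f,"t_car.png",295,170,130,120,6)
crop(f,"t_tray.png",145,220,130,60,6)
f=cams.grab_frame("scene")
crop(f,"s_tray.png",170,230,135,105,5)
crop(f,"s_car.png",295,165,85,100,6)
E
```

```text
(no output)
```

View pics/t_car.png

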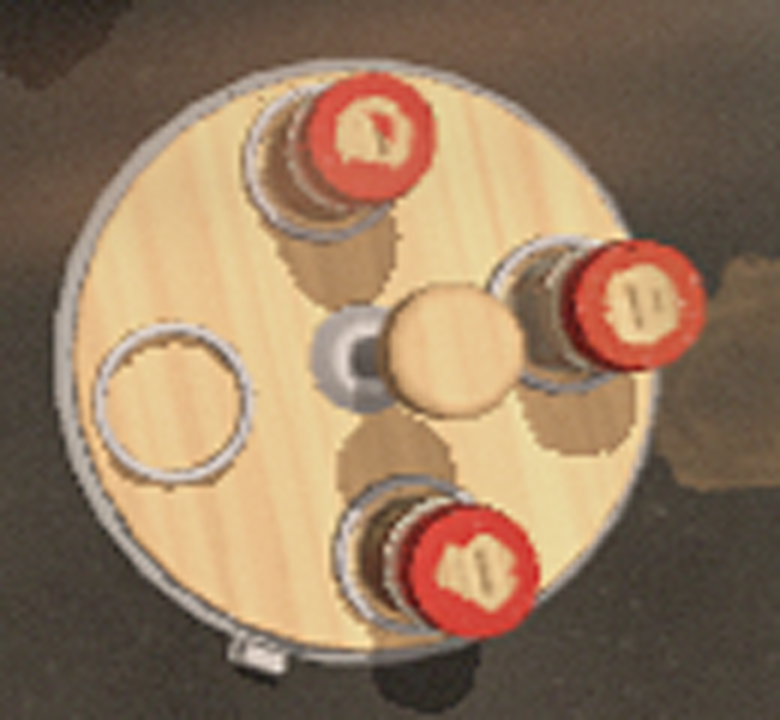

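View pics/t_tray.png

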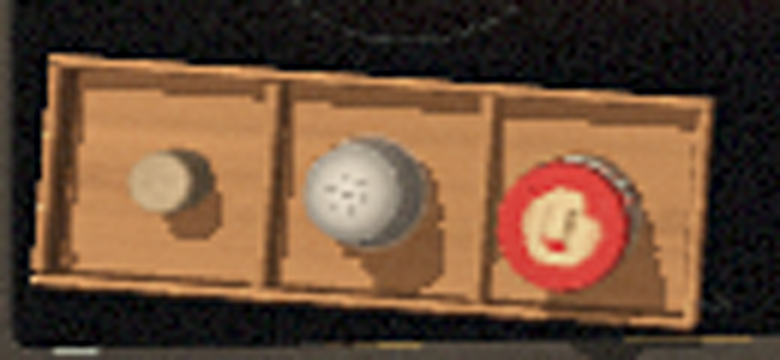

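View pics/s_tray.png

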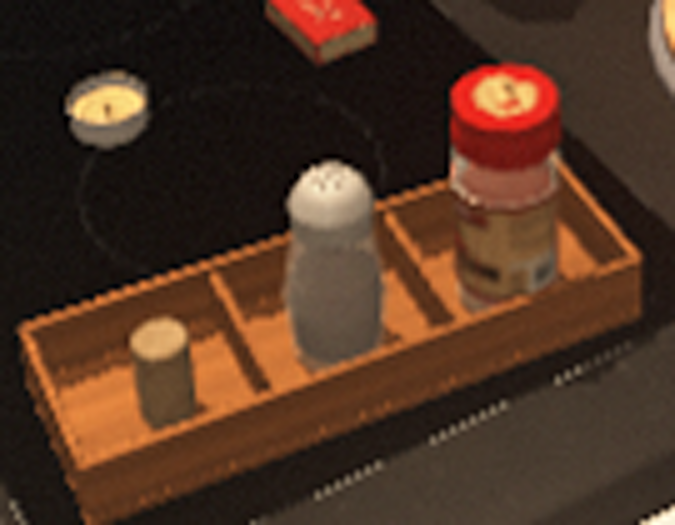

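View pics/s_car.png

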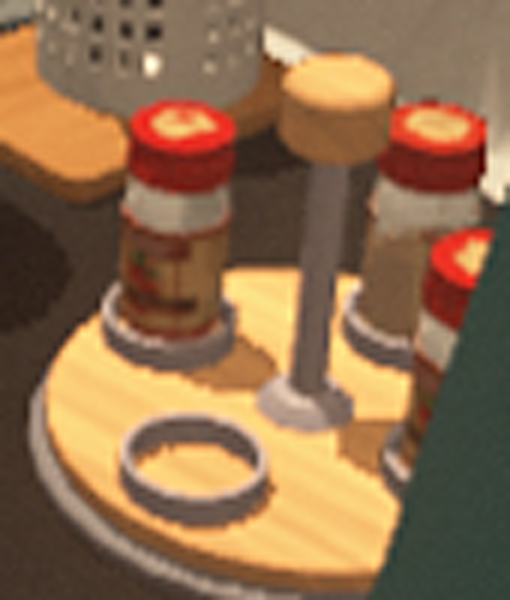

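Run:
```python
from h import *
f=cams.grab_frame("top");g=cams.grab_frame("scene")
U=lambda x,y,x0,y0,s:(x0+(x+.5)/s-.5,y0+(y+.5)/s-.5)
def c(n,x,y,z):
    p=ray(f,*U(x,y,295,170,6),z);print(n,p.round(4));return p
k=c("knob",453,349,.182);d=c("disc",366,359,.024);o=c("collar",173,403,.038);p=c("ptr",260,652,.02)
c("post",366,355,.03)
def t(n,x,y,z):
    p=ray(f,*U(x,y,145,220,6),z);print(n,p.round(4));return p
s=t("shaker dome",348,192,.096); j=t("jar",565,226,.115);t("cork",162,181,.049)
for q in [(52,57),(712,97),(695,327),(32,283)]: t("corner",*q,.039)
S=lambda x,y,z,a:print(a,ray(g,*U(x,y,170,230,5),z).round(4))
S(331,180,.097,"sc shaker");S(505,97,.115,"sc jar");S(162,340,.049,"cork")
C=lambda x,y,z,a:print(a,ray(g,*U(x,y,295,165,6),z).round(4))
C(338,82,.182,"sc knob");C(195,457,.038,"sc collar")
for q in [k,d]:
  print(np.degrees(np.arctan2(*(o-q)[1::-1])),np.linalg.norm((o-q)[:2]),np.degrees(np.arctan2(*(p-q)[1::-1])),np.linalg.norm((p-q)[:2]))
```

```text
knob [ 0.523  -0.0996  0.182 ]
disc [ 0.5222 -0.1022  0.024 ]
collar [ 0.5069 -0.0274  0.038 ]
ptr [ 0.4128 -0.0601  0.02  ]
post [ 0.5236 -0.1011  0.03  ]
shaker dome [0.4807 0.2314 0.096 ]
jar [0.4686 0.1547 0.115 ]
cork [0.4842 0.3073 0.049 ]
corner [0.5304 0.3502 0.039 ]
corner [0.5114 0.1063 0.039 ]
corner [0.427  0.1139 0.039 ]
corner [0.4473 0.3576 0.039 ]
sc shaker [0.4772 0.2308 0.097 ]
sc jar [0.465  0.1565 0.115 ]
cork [0.4798 0.3076 0.049 ]
sc knob [ 0.5144 -0.0948  0.182 ]
sc collar [ 0.5024 -0.0265  0.038 ]
102.593450794168 0.07395846980440023 160.25026161157447 0.11708183813132106
101.52585263538872 0.07631087165375297 158.91172676428798 0.11716399003332653
```

```bash
cat >> h.py <<'E'
from scipy.spatial.transform import Rotation as Ro
def pose():
    s=sensors.sense();return s,np.array(s["ee_pos"]),Ro.from_euler("xyz",s["ee_rot"])
def delta(p,yaw):
    s,x,R=pose();T=Ro.from_euler("xyz",[-np.pi/2,0,yaw])
    print("rot",((R.inv()*T).as_rotvec()/(2*np.pi)).round(4),"shift",(R.inv().apply(np.array(p)-x)/.5).round(4),"dist",np.linalg.norm(np.array(p)-x).round(4))
E
python3 -c "
from h import *
delta([.38,-.15,.23],-1.9)"
```

```text
rot [ 0.     -0.1532 -0.    ] shift [-0.6481  0.0025 -0.5523] dist 0.4258
```

carry_out(
  deltas=[
    [[0, -0.03, 0], [-0.09, 0, -0.08], -1],
    [[0, -0.06, 0], [-0.18, 0, -0.16], -1],
    [[0, -0.09, 0], [-0.28, 0, -0.24], -1],
    [[0, -0.115, 0], [-0.37, 0, -0.32], -1],
    [[0, -0.14, 0], [-0.46, 0, -0.4], -1],
  ],
)

```text
t: 0.92
ee_pos: [0.3112, -0.2473, 0.2314]
ee_rot: [-1.57, 0.0, -1.978]
ft_force: [1.0, -2.0, 0.3]
width: 0.0852
```

```bash
python3 -c "
from h import *
print(sensors.sense());delta([.479,.231,.18],-1.57)"
```

```text
{'t': 0.925, 'joint_positions': array([-8.77467128e-01,  4.38643931e-02, -3.20511812e-01,  1.20611976e+00,
        3.16257291e-04,  1.10086263e+00]), 'joint_velocities': array([ 1.13637016, -0.14260982, -0.15476804, -0.0146921 ,  0.00543545,
       -0.12096545]), 'joint_torque': array([-16.06982768, -43.59927893,  37.2041595 ,   0.83367527,
        -0.13188954,   0.13431259]), 'ee_pos': array([ 0.31121061, -0.24732983,  0.23136335]), 'ee_rot': array([-1.57038531e+00,  1.45962545e-04, -1.97832968e+00]), 'ft_force': array([ 1.04888295, -1.9591546 ,  0.25393759]), 'wrist_torque': array([-0.08973988, -0.03340137, -0.00337899]), 'width': 0.0852354191014629}
rot [-0.0001 -0.065  -0.    ] shift [-1.0113  0.1028 -0.0711] dist 0.5095
```

carry_out(
  deltas=[
    [[0, -0.02, 0], [-0.12, 0, -0.01], -1],
    [[0, -0.04, 0], [-0.24, 0, -0.02], -1],
    [[0, -0.065, 0], [-0.36, 0, -0.03], -1],
    [[0, -0.065, 0], [-0.48, 0, -0.04], -1],
    [[0, -0.065, 0], [-0.6, 0, -0.045], -1],
  ],
)

```text
t: 1.55
ee_pos: [0.4097, 0.0391, 0.2316]
ee_rot: [-1.57, -0.0, -1.57]
ft_force: [1.7, -0.9, -0.0]
width: 0.0851
```

```bash
python3 -c "
from h import *
delta([.479,.231,.18],-1.57)"
```

```text
rot [-0.0002  0.      0.    ] shift [-0.3837  0.1034  0.1388] dist 0.2105
```

carry_out(
  deltas=[
    [[0, 0, 0], [-0.11, 0.02, 0.04], -1],
    [[0, 0, 0], [-0.22, 0.04, 0.08], -1],
    [[0, 0, 0], [-0.33, 0.07, 0.12], -1],
    [[0, 0, 0], [-0.384, 0.1, 0.139], -1],
    [[0, 0, 0], [-0.384, 0.103, 0.139], -1],
  ],
)

```text
t: 2.17
ee_pos: [0.4788, 0.2326, 0.1788]
ee_rot: [-1.571, -0.001, -1.567]
ft_force: [-0.9, -0.6, -0.1]
width: 0.0853
```

```bash
python3 -c "
from h import *
delta([.479,.231,.044],-1.57)
f=cams.grab_frame('scene');crop(f,'a.png',150,130,180,200,3);f=cams.grab_frame('top');crop(f,'b.png',140,190,140,100,5)"
```

```text
rot [0.0001 0.0004 0.0001] shift [0.003  0.2696 0.0006] dist 0.1348
```

View pics/a.png

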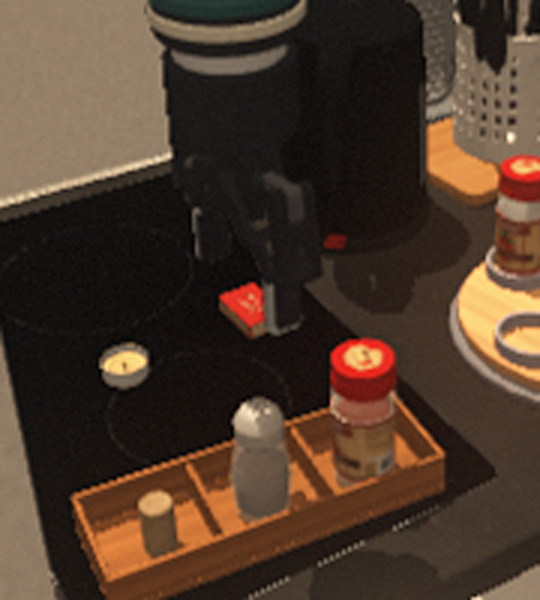

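View pics/b.png

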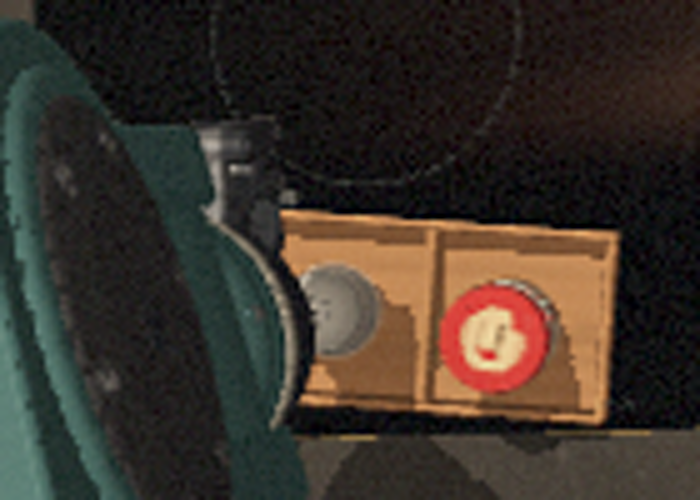

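```bash
python3 -c "
from h import *
f=cams.grab_frame('scene')
for p in [(.4363,.2326,.192),(.5213,.2326,.192),(.479,.231,.097)]:print((proj(f,p)-[150,130])*3)"
```

```text
[278.08617148 322.19165637]
[214.45172859 256.86474622]
[255.82188302 405.43025686]
```

carry_out(
  deltas=[
    [[0, 0, 0], [0.003, 0.07, 0], -1],
    [[0, 0, 0], [0.003, 0.14, 0], -1],
    [[0, 0, 0], [0.003, 0.21, 0], -1],
    [[0, 0, 0], [0.003, 0.27, 0], -1],
    [[0, 0, 0], [0.003, 0.27, 0], -1],
  ],
)

```text
t: 2.95
ee_pos: [0.4781, 0.2278, 0.0448]
ee_rot: [-1.572, -0.001, -1.571]
ft_force: [0.6, 0.1, 0.0]
width: 0.0855
```

```bash
python3 -c "
from h import *
delta([.479,.231,.044],-1.57)
f=cams.grab_frame('scene');crop(f,'a2.png',150,130,180,200,3)"
```

```text
rot [ 0.0002 -0.0002  0.0002] shift [-0.0064  0.0017  0.0017] dist 0.0034
```

View pics/a2.png

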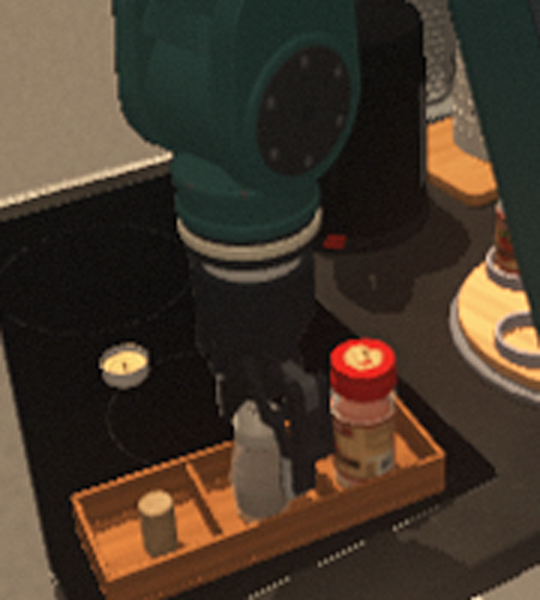

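carry_out(
  deltas=[
    [[0, 0, 0], [-0.007, 0, 0.002], -1],
    [[0, 0, 0], [-0.007, 0, 0.002], 0],
    [[0, 0, 0], [-0.007, 0, 0.002], 0.5],
    [[0, 0, 0], [-0.007, 0, 0.002], 1],
    [[0, 0, 0], [-0.007, 0, 0.002], 1],
  ],
)

```text
t: 3.62
ee_pos: [0.4802, 0.2319, 0.0468]
ee_rot: [-1.569, -0.0, -1.571]
ft_force: [-1.8, -1.0, 10.6]
width: 0.0366
```

carry_out(
  deltas=[
    [[0, 0, 0], [0, 0, 0], 1],
    [[0, 0, 0], [0, 0, 0], 1],
    [[0, 0, 0], [0, 0, 0], 1],
  ],
)

```text
t: 4.0
ee_pos: [0.4802, 0.2319, 0.0469]
ee_rot: [-1.569, -0.0, -1.571]
ft_force: [-1.7, -0.3, 3.4]
width: 0.0364
```

```bash
python3 -c "
from h import *
print(sensors.sense())
f=cams.grab_frame('scene');crop(f,'a3.png',150,130,180,200,3)"
```

```text
{'t': 4.0, 'joint_positions': array([ 2.97363473e-01,  4.01621265e-01, -3.75702665e-01,  7.91883823e-01,
       -6.57539772e-04,  1.86834604e+00]), 'joint_velocities': array([-0.00116186,  0.00285331,  0.00011288, -0.00108331,  0.00130773,
        0.00088195]), 'joint_torque': array([-1.82773741e-01, -6.73983765e+01,  3.08014154e+01, -4.34894683e-01,
       -6.53375080e-02,  8.11617665e-04]), 'ee_pos': array([0.48019998, 0.2318881 , 0.0468702 ]), 'ee_rot': array([-1.56908478e+00, -1.62909552e-04, -1.57098323e+00]), 'ft_force': array([-1.73478992, -0.30511005,  3.36321086]), 'wrist_torque': array([0.01899452, 0.22936108, 0.03154913]), 'width': 0.03643386006692785}
```

View pics/a3.png

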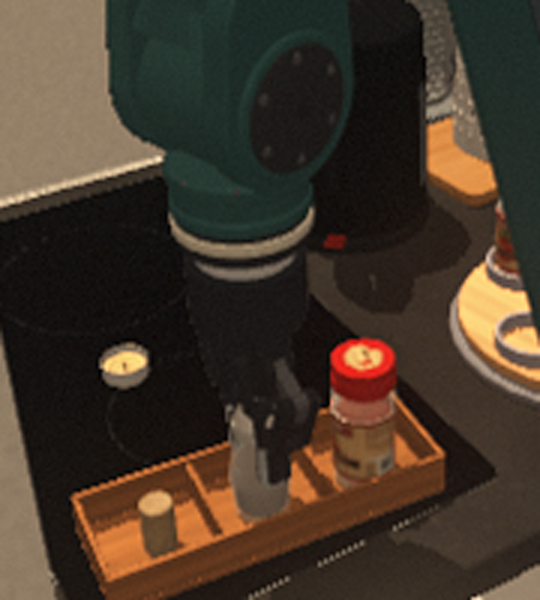

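```bash
python3 -c "
from h import *
f=cams.grab_frame('scene')
for z in (.03,.04,.045,.05,.055,.06,.07):print(z,(proj(f,(.480-.021,.232,z))-[150,130])*3,(proj(f,(.480,.232,z))-[150,130])*3)
crop(f,'a4.png',210,240,70,70,10)"
```

```text
0.03 [273.96168477 498.14554558] [259.37895491 479.88739819]
0.04 [273.23635416 487.31529039] [258.57345027 469.13895338]
0.045 [272.87012431 481.84693874] [258.16681231 463.71288202]
0.05 [272.50148684 476.34263786] [257.75755049 458.2517986 ]
0.055 [272.13041793 470.80203208] [257.34563934 452.75536316]
0.06 [271.75689345 465.22476102] [256.93105305 447.22323131]
0.07 [271.00237965 453.95875758] [256.09375011 436.05047829]
```

View pics/a4.png

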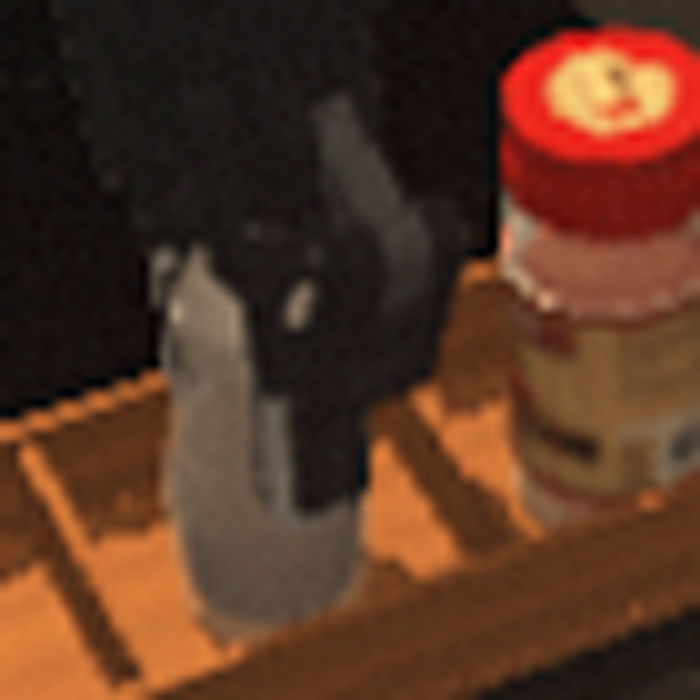

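carry_out(
  deltas=[
    [[0, 0, 0], [0, -0.02, 0], 1],
    [[0, 0, 0], [0, -0.05, 0], 1],
    [[0, 0, 0], [0, -0.1, 0], 1],
    [[0, 0, 0], [0, -0.16, 0], 1],
    [[0, 0, 0], [0, -0.16, 0], 1],
  ],
)

```text
t: 4.72
ee_pos: [0.4812, 0.2322, 0.1291]
ee_rot: [-1.566, 0.001, -1.571]
ft_force: [0.2, -0.8, -0.7]
width: 0.0366
```

```bash
python3 -c "
from h import *
f=cams.grab_frame('scene');crop(f,'a5.png',180,180,120,150,4)"
```

```text
(no output)
```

View pics/a5.png

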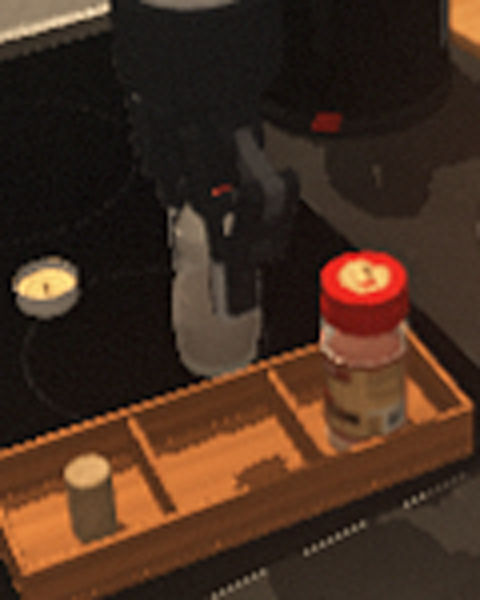

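```bash
python3 -c "
from h import *
delta([.481,.232,.19],-1.57);delta([.5065,-.027,.19],-1.36)"
```

```text
rot [-0.0005 -0.0002 -0.    ] shift [ 1.000e-04 -1.246e-01  1.400e-03] dist 0.0623
rot [-0.0005 -0.0336  0.    ] shift [ 0.518  -0.1245  0.0525] dist 0.2677
```

carry_out(
  deltas=[
    [[0, 0, 0], [0, -0.12, 0], 1],
    [[0, 0, 0], [0, -0.125, 0], 1],
    [[0, -0.01, 0], [0.1, -0.125, 0.01], 1],
    [[0, -0.02, 0], [0.2, -0.125, 0.02], 1],
    [[0, -0.03, 0], [0.31, -0.125, 0.03], 1],
  ],
)

```text
t: 5.4
ee_pos: [0.4947, 0.0757, 0.1888]
ee_rot: [-1.569, -0.0, -1.38]
ft_force: [0.6, -0.3, -0.9]
width: 0.0365
```

```bash
python3 -c "
from h import *
delta([.5065,-.027,.19],-1.36)"
```

```text
rot [-0.0003 -0.0031  0.    ] shift [ 0.2062 -0.0023 -0.0159] dist 0.1034
```

carry_out(
  deltas=[
    [[0, -0.003, 0], [0.08, 0, -0.006], 1],
    [[0, -0.003, 0], [0.15, 0, -0.012], 1],
    [[0, -0.003, 0], [0.206, -0.002, -0.016], 1],
    [[0, -0.003, 0], [0.206, -0.002, -0.016], 1],
    [[0, -0.003, 0], [0.206, -0.002, -0.016], 1],
  ],
)

```text
t: 6.02
ee_pos: [0.506, -0.0265, 0.189]
ee_rot: [-1.57, 0.001, -1.361]
ft_force: [0.1, -1.4, -0.4]
width: 0.0362
```

```bash
python3 -c "
from h import *
delta([.5065,-.027,.10],-1.36)
f=cams.grab_frame('scene');crop(f,'c1.png',260,120,140,150,4);f=cams.grab_frame('top');crop(f,'d1.png',280,160,140,130,4)"
```

```text
rot [-0.0001 -0.0001 -0.0001] shift [0.0013 0.1779 0.0007] dist 0.089
```

View pics/c1.png

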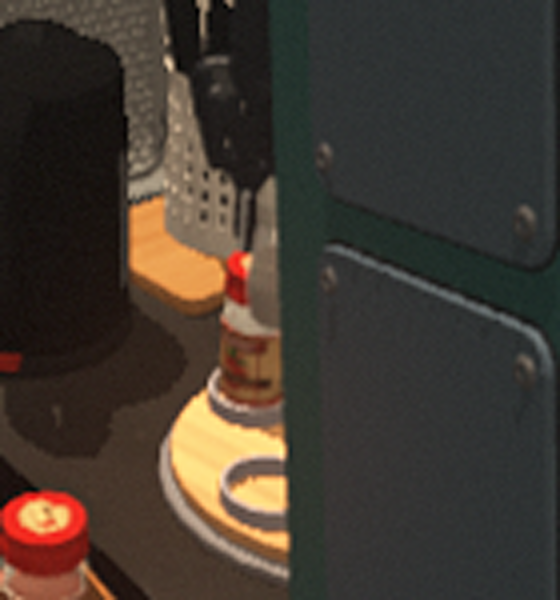

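View pics/d1.png

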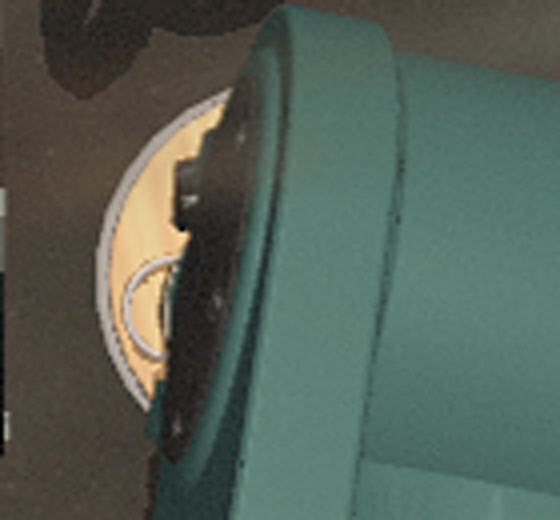

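carry_out(
  deltas=[
    [[0, 0, 0], [0, 0.06, 0], 1],
    [[0, 0, 0], [0, 0.12, 0], 1],
    [[0, 0, 0], [0, 0.18, 0], 1],
    [[0, 0, 0], [0, 0.202, 0], 1],
    [[0, 0, 0], [0, 0.202, 0], 1],
  ],
)

```text
t: 6.75
ee_pos: [0.5061, -0.0257, 0.0884]
ee_rot: [-1.57, 0.001, -1.359]
ft_force: [0.5, -0.2, -1.5]
width: 0.0366
```

```bash
python3 -c "
from h import *
delta([.506,-.0265,.062],-1.36)
f=cams.grab_frame('scene');crop(f,'c2.png',280,170,100,100,6);f=cams.grab_frame('top');crop(f,'d2.png',280,160,140,130,5)"
```

```text
rot [-0.0001  0.0001 -0.0001] shift [ 0.0016  0.0527 -0.0006] dist 0.0264
```

View pics/c2.png

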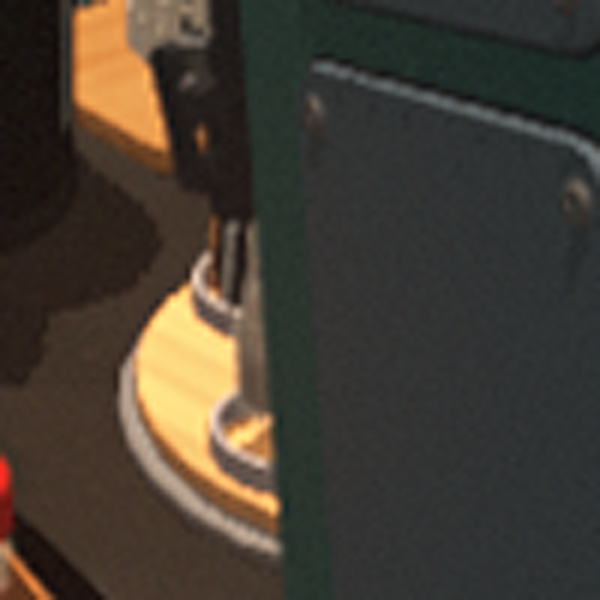

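View pics/d2.png

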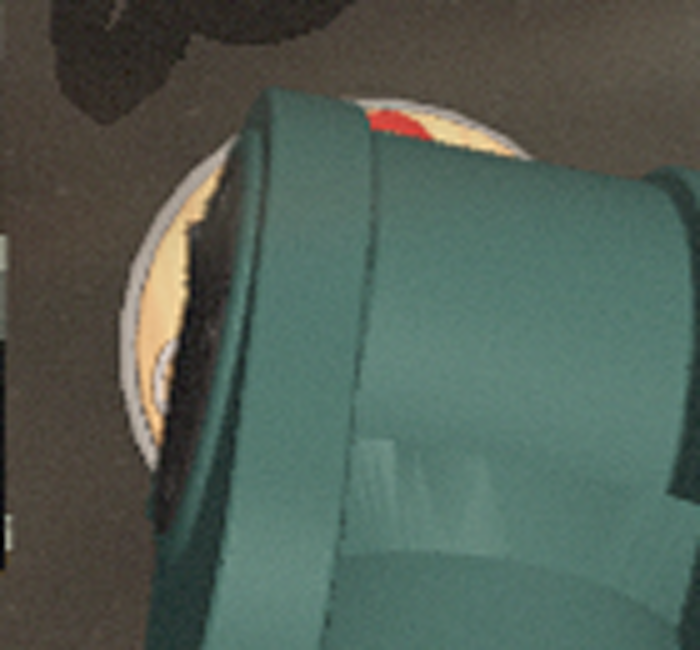

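carry_out(
  deltas=[
    [[0, 0, 0], [0.001, 0.015, 0], 1],
    [[0, 0, 0], [0.001, 0.03, 0], 1],
    [[0, 0, 0], [0.001, 0.04, 0], 1],
    [[0, 0, 0], [0.001, 0.045, 0], 1],
  ],
)

```text
t: 7.35
ee_pos: [0.5068, -0.0265, 0.0664]
ee_rot: [-1.569, 0.0, -1.36]
ft_force: [0.3, -1.4, -1.9]
width: 0.0365
```

carry_out(
  deltas=[
    [[0, 0, 0], [0, 0.004, 0], 1],
    [[0, 0, 0], [0, 0.007, 0], 1],
    [[0, 0, 0], [0, 0.009, 0], 1],
    [[0, 0, 0], [0, 0.009, 0], 1],
  ],
)

```text
t: 7.85
ee_pos: [0.5068, -0.0265, 0.062]
ee_rot: [-1.569, 0.0, -1.36]
ft_force: [0.5, -0.2, -1.1]
width: 0.0366
```

carry_out(
  deltas=[
    [[0, 0, 0], [0, 0.003, 0], 1],
    [[0, 0, 0], [0, 0.005, 0], 1],
    [[0, 0, 0], [0, 0.005, 0], 1],
  ],
)

```text
t: 8.22
ee_pos: [0.5089, -0.0265, 0.0616]
ee_rot: [-1.564, -0.001, -1.359]
ft_force: [-2.4, 3.8, 27.8]
width: 0.0364
```

carry_out(
  deltas=[
    [[0, 0, 0], [0, -0.002, 0], 1],
    [[0, 0, 0], [0, -0.002, 0], 0.2],
    [[0, 0, 0], [0, -0.002, 0], -0.5],
    [[0, 0, 0], [0, -0.002, 0], -1],
    [[0, 0, 0], [0, -0.002, 0], -1],
  ],
)

```text
t: 8.85
ee_pos: [0.5089, -0.0265, 0.0625]
ee_rot: [-1.564, -0.001, -1.359]
ft_force: [-0.6, -0.3, -0.4]
width: 0.0852
```

carry_out(
  deltas=[
    [[0, 0, 0], [0, 0, 0], -1],
    [[0, 0, 0], [0, -0.06, 0], -1],
    [[0, 0, 0], [0, -0.16, 0], -1],
    [[0, 0, 0], [0, -0.28, 0], -1],
    [[0, 0, 0], [0, -0.32, 0], -1],
  ],
)

```text
t: 9.48
ee_pos: [0.5087, -0.0268, 0.2258]
ee_rot: [-1.56, -0.003, -1.359]
ft_force: [0.4, -1.1, -0.1]
width: 0.0855
```

```bash
python3 -c "
from h import *
delta([.40,-.027,.25],-0.7)"
```

```text
rot [-0.0015 -0.105   0.001 ] shift [-0.045  -0.0508 -0.2121] dist 0.1114
```

```bash
python3 -c "
from h import *
delta([.30,-.27,.25],-0.8)"
```

```text
rot [-0.0015 -0.089   0.0009] shift [ 0.3882 -0.0527 -0.5096] dist 0.3214
```

carry_out(
  deltas=[
    [[0, -0.01, 0], [0.02, -0.05, -0.1], -1],
    [[0, -0.03, 0], [0.06, -0.05, -0.2], -1],
    [[0, -0.05, 0], [0.14, -0.05, -0.3], -1],
    [[0, -0.07, 0], [0.24, -0.05, -0.4], -1],
    [[0, -0.089, 0], [0.34, -0.05, -0.48], -1],
  ],
)

```text
t: 10.1
ee_pos: [0.3165, -0.2289, 0.2491]
ee_rot: [-1.563, -0.009, -0.801]
ft_force: [1.2, -0.7, 1.0]
width: 0.0852
```

```bash
python3 -c "
from h import *
delta([.523,-.10,.215],-0.8)
f=cams.grab_frame('scene');crop(f,'c3.png',280,150,120,120,5);f=cams.grab_frame('top');crop(f,'d3.png',290,165,130,125,6)"
```

```text
rot [-0.0012 -0.0001  0.0014] shift [0.1019 0.0727 0.4754] dist 0.2458
```

View pics/c3.png

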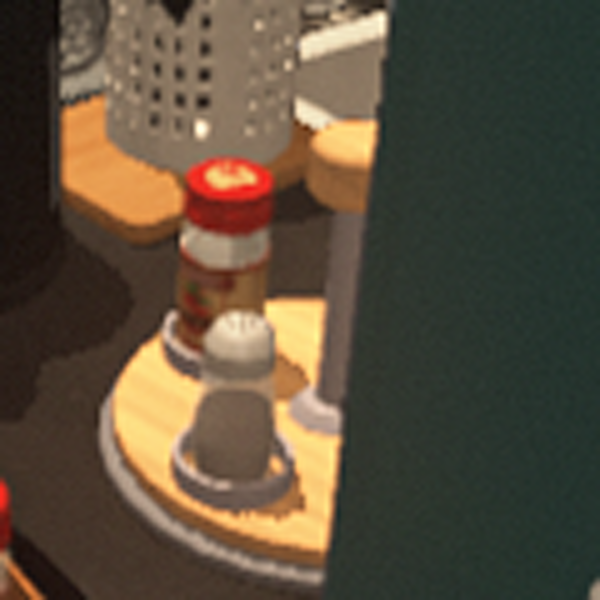

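View pics/d3.png

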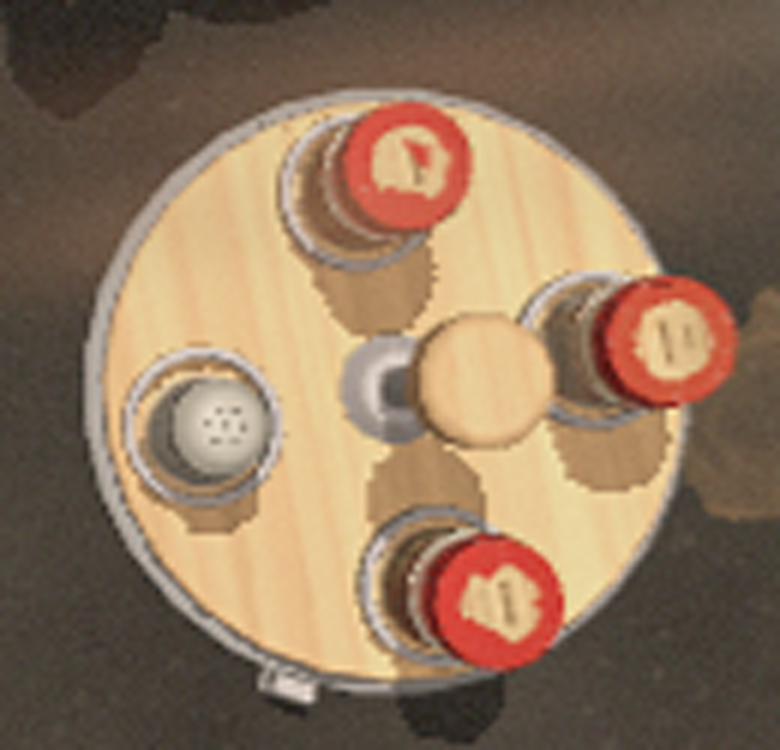

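carry_out(
  deltas=[
    [[-0.001, 0, 0.001], [0.02, 0.02, 0.1], -1],
    [[-0.001, 0, 0.001], [0.04, 0.04, 0.2], -1],
    [[-0.001, 0, 0.001], [0.07, 0.06, 0.32], -1],
    [[-0.001, 0, 0.001], [0.1, 0.073, 0.42], -1],
    [[-0.001, 0, 0.001], [0.102, 0.073, 0.475], -1],
  ],
)

```text
t: 10.82
ee_pos: [0.5243, -0.1024, 0.2133]
ee_rot: [-1.571, -0.001, -0.805]
ft_force: [-0.3, -0.5, 0.2]
width: 0.0857
```

```bash
python3 -c "
from h import *
delta([.5225,-.1005,.145],-0.8)"
```

```text
rot [ 0.     -0.0008  0.0002] shift [-0.0055  0.1366  0.    ] dist 0.0683
```

carry_out(
  deltas=[
    [[0, -0.001, 0], [-0.005, 0.03, 0], -1],
    [[0, -0.001, 0], [-0.005, 0.07, 0], -1],
    [[0, -0.001, 0], [-0.005, 0.11, 0], -1],
    [[0, -0.001, 0], [-0.005, 0.142, 0], -1],
    [[0, -0.001, 0], [-0.005, 0.142, 0], -1],
  ],
)

```text
t: 11.45
ee_pos: [0.5221, -0.1, 0.1415]
ee_rot: [-1.572, 0.0, -0.799]
ft_force: [0.1, -0.2, 0.2]
width: 0.0855
```

```bash
python3 -c "
from h import *
delta([.5225,-.1005,.142],-0.8);f=cams.grab_frame('top');crop(f,'d4.png',290,165,130,125,6);f=cams.grab_frame('scene');crop(f,'c4.png',280,100,140,170,4)"
```

```text
rot [ 0.0002  0.0002 -0.0001] shift [ 0.0013 -0.001  -0.0001] dist 0.0008
```

View pics/c4.png

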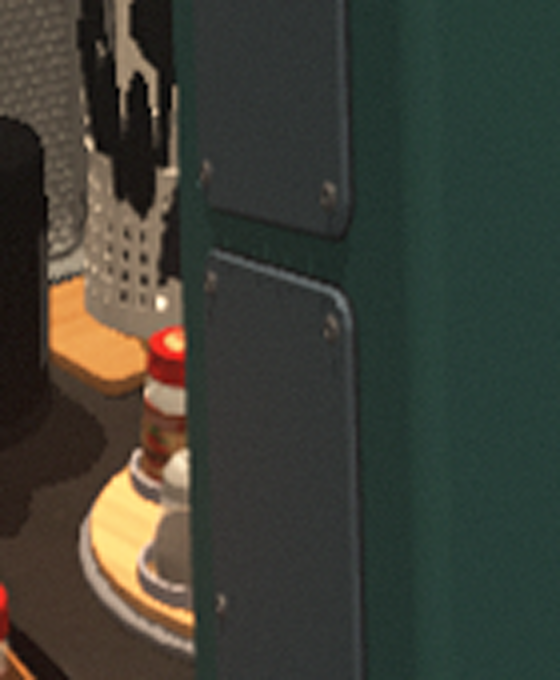

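Close on the knob.

carry_out(
  deltas=[
    [[0, 0, 0], [0.001, 0, 0], -0.5],
    [[0, 0, 0], [0.001, 0, 0], 0],
    [[0, 0, 0], [0.001, 0, 0], 0.5],
    [[0, 0, 0], [0.001, 0, 0], 1],
    [[0, 0, 0], [0.001, 0, 0], 1],
  ],
)

```text
t: 12.18
ee_pos: [0.5222, -0.1022, 0.1436]
ee_rot: [-1.574, -0.003, -0.8]
ft_force: [-13.4, -11.2, 11.8]
width: 0.0423
```

carry_out(
  deltas=[
    [[0, 0, 0], [0, 0, 0], 1],
    [[0, -0.01, 0], [0, 0, 0], 1],
    [[0, -0.025, 0], [0, 0, 0], 1],
    [[0, -0.04, 0], [0, 0, 0], 1],
    [[0, -0.055, 0], [0, 0, 0], 1],
  ],
)

```text
t: 12.8
ee_pos: [0.5221, -0.1024, 0.1436]
ee_rot: [-1.576, -0.002, -0.451]
ft_force: [-2.5, -3.0, -0.2]
width: 0.0426
```

```bash
python3 -c "
from h import *
print(pose()[0]);f=cams.grab_frame('top');crop(f,'d5.png',290,165,130,125,5);f=cams.grab_frame('scene');crop(f,'c5.png',280,120,140,150,4)"
```

```text
{'t': 12.8, 'joint_positions': array([-0.34427757,  0.31680091, -0.21485737,  1.03806929, -0.00485883,
        0.10699679]), 'joint_velocities': array([ 3.29855725e-04, -2.16068027e-03, -1.08047595e-03,  8.20661104e-04,
        6.15855274e-04, -7.50356308e-01]), 'joint_torque': array([  1.4246124 , -66.32128716,  36.59771204,  -0.35384433,
         0.39566581,   1.50630198]), 'ee_pos': array([ 0.52205324, -0.10239763,  0.14364374]), 'ee_rot': array([-1.57551323, -0.00158153, -0.45127322]), 'ft_force': array([-2.51619303, -2.98032789, -0.20029681]), 'wrist_torque': array([-0.16096988,  0.17263054, -0.06961993]), 'width': 0.04258053285813857}
```

View pics/c5.png

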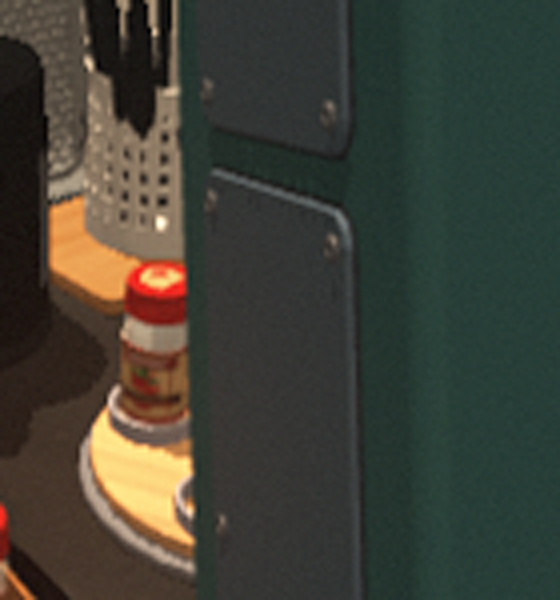

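View pics/d5.png

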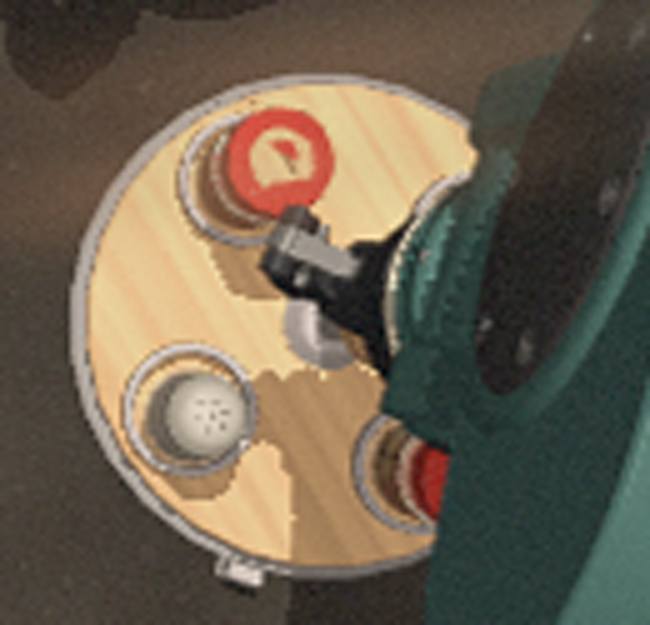

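carry_out(
  deltas=[
    [[0, -0.02, 0], [0, 0, 0], 1],
    [[0, -0.04, 0], [0, 0, 0], 1],
    [[0, -0.06, 0], [0, 0, 0], 1],
    [[0, -0.08, 0], [0, 0, 0], 1],
    [[0, -0.09, 0], [0, 0, 0], 1],
  ],
)

```text
t: 13.52
ee_pos: [0.522, -0.1025, 0.1436]
ee_rot: [-1.576, 0.001, 0.113]
ft_force: [-2.0, -2.4, -0.9]
width: 0.042
```

carry_out(
  deltas=[
    [[0, -0.01, 0], [0, 0, 0], 1],
    [[0, -0.01, 0], [0, 0, 0], 1],
    [[0, -0.01, 0], [0, 0, 0], 1],
  ],
)

```text
t: 13.9
ee_pos: [0.522, -0.1024, 0.1436]
ee_rot: [-1.576, 0.002, 0.173]
ft_force: [-0.5, -1.8, -0.8]
width: 0.0416
```

```bash
python3 -c "
from h import *
f=cams.grab_frame('top');crop(f,'d6.png',295,215,80,75,8)"
```

```text
(no output)
```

View pics/d6.png

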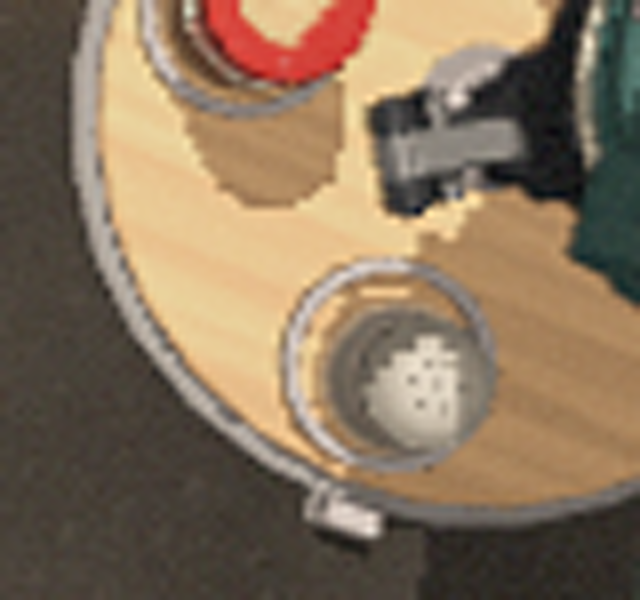

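```bash
python3 -c "
from h import *
f=cams.grab_frame('top')
a=np.array([.5222,-.1022])
U=lambda x,y:(295+(x+.5)/8-.5,215+(y+.5)/8-.5)
c=ray(f,*U(389,364),.038)[:2]
for q,z in [((345,508),.02),((345,512),.02),((345,500),.024),((340,505),.012)]:
  p=ray(f,*U(*q),z)[:2]
  for n in (c,p): print((n).round(4),np.degrees(np.arctan2(*(n-a)[::-1])).round(1),np.linalg.norm(n-a).round(4))
u=np.array([np.cos(np.radians(159)),np.sin(np.radians(159))])
print('front',a+.075*u, np.linalg.norm(a+.075*u-c), sensors.sense()['ee_rot'])
"
```

```text
[ 0.4545 -0.0701] 154.6 0.0749
[ 0.4133 -0.0596] 158.6 0.117
[ 0.4545 -0.0701] 154.6 0.0749
[ 0.4122 -0.0595] 158.8 0.118
[ 0.4545 -0.0701] 154.6 0.0749
[ 0.4159 -0.059 ] 157.9 0.1147
[ 0.4545 -0.0701] 154.6 0.0749
[ 0.4133 -0.0593] 158.5 0.117
front [ 0.45218147 -0.0753224 ] 0.005690192806362946 [-1.57560749e+00  1.47292270e-03  1.74060980e-01]
```

carry_out(
  deltas=[
    [[0, -0.006, 0], [0, 0, 0], 1],
    [[0, -0.012, 0], [0, 0, 0], 1],
    [[0, -0.012, 0], [0, 0, 0], 1],
    [[0, -0.012, 0], [0, 0, 0], 1],
  ],
)

```text
t: 14.5
ee_pos: [0.522, -0.1025, 0.1436]
ee_rot: [-1.576, 0.002, 0.249]
ft_force: [-1.9, -3.1, -0.6]
width: 0.0419
```

```bash
python3 -c "
from h import *
s=sensors.sense();print(s['ee_rot'],s['joint_velocities'].round(3),s['ft_force'],s['width'])
f=cams.grab_frame('top');crop(f,'d7.png',295,215,80,75,8)
f=cams.grab_frame('scene');crop(f,'c7.png',160,100,240,230,2)"
```

```text
[-1.57550193  0.00190928  0.24902258] [ 0.    -0.001  0.    -0.    -0.001 -0.001] [-1.88600839 -3.07709993 -0.56185673] 0.041872690034649676
```

View pics/d7.png

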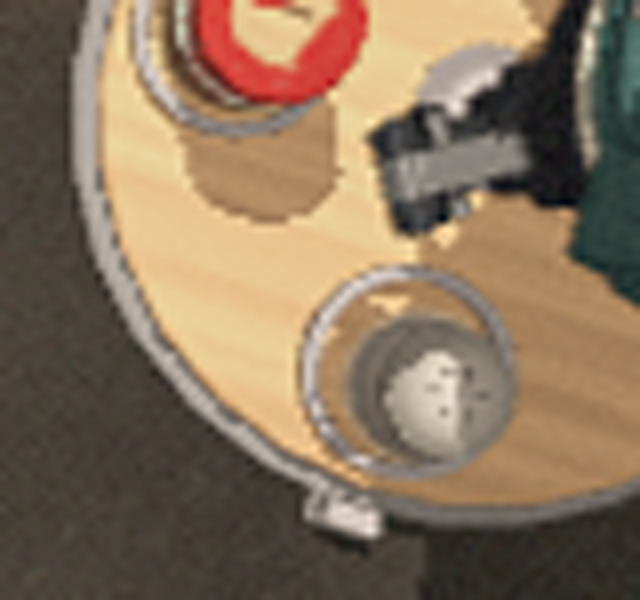

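View pics/c7.png

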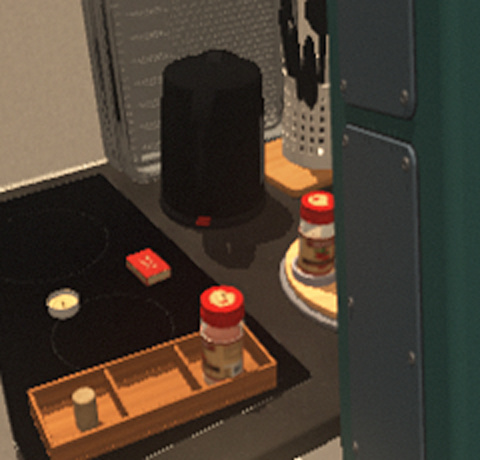

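```bash
python3 -c "
from h import *
f=cams.grab_frame('top')
U=lambda x,y:(295+(x+.5)/8-.5,215+(y+.5)/8-.5)
c=ray(f,*U(407.5,371),.038)[:2];p=ray(f,*U(345,510),.02)[:2]
for a in ([.5222,-.1022],[.523,-.0996]):
  for n in(c,p): d=n-a;print(n.round(4),np.degrees(np.arctan2(d[1],d[0])),np.linalg.norm(d))
"
```

```text
[ 0.4525 -0.0752] 158.84088939512665 0.07471674104555302
[ 0.4127 -0.0595] 158.71028488132407 0.11749994737387
[ 0.4525 -0.0752] 160.92614548205256 0.07457369607380646
[ 0.4127 -0.0595] 160.03522873293792 0.1173327045104957
```

```bash
python3 -c "
from h import *
from rig import ctrl
print(ctrl.hand_in());s=sensors.sense();print(s['t'],s['width'],s['ee_rot'],s['ft_force'])"
```

```text
the job is handed in; nothing more can be done
None
the job is handed in; nothing more can be done
```

The salt shaker is standing upright in the carousel's empty place, that place is at the pointer, and the gripper is closed on the knob. I handed the job in at about 14.6 s, and no verdict comes back.

**Last checks, all passed:**
- **Pointer:** in the top view the place sits at about 158.8° and the pointer at 158.7°. They are within 1° even with the other estimate of the axis.
- **Shaker:** it stands upright inside the collar, off-centre towards one side. The collar allows only about 4 mm of play, and the limit is 8 mm.
- **Hold:** the finger opening reads 42 mm on the 44 mm knob, and all joints are still. I have no direct reading of the grip force on the knob.
- **Bystanders:** the jar, cork, match box and tea light look unmoved in the scene view.

**What disagreed along the way:**
- **Grasp width:** the fingers closed to 36 mm on the shaker instead of 44 mm, so they probably held it at the neck. The grip did not slip.
- **Camera mismatch:** the two cameras disagreed by 3–4 mm in x for the tray items and the collar, and by nearly 9 mm for the knob. I relied on the top view, and the grasp and the fit in the collar bore it out.
- **Turn lag:** by the top view the turntable fell about 3° behind the gripper, so I added a small extra turn.

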